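# Offer the guest the juicier orange

### The arm

A 6-joint arm with a two-finger parallel gripper is mounted at the origin on the work surface. World frame = base frame: x ahead of the robot, y to its left, z up, the work surface at z = 0. Lengths are in mm, angles in rad, forces in N, time in s.
With the tool pointing down it reaches from about 350 to 775 mm from the base axis. Payload 5.5 kg.
Tool frame: the origin (TCP) lies at the very end of the fingers, on their centre line; the grasp point (between the pads) lies 19 mm behind it; z points along the fingers, y is the line along which they close (so a half turn about z gives the same grasp; the last joint's range is limited). The gripper opens to 85 mm and grips with 20 to 120 N. Pads are 22 mm wide; open, the fingers measure 114 mm over their backs; the gripper's body (76 mm by 85 mm) begins 54 mm behind the grasp point. The pads swing forward as they close: fully open they stand 13 mm farther back than shut.
Start: joints at [-1.261, 0.313, 0.046, 1.304, 0, 1.431], TCP at [250.004, -517.851, 231.323] pointing down, gripper open.
Joint ranges: [-2.76, 2.76], [-0.86, 1.69], [-1.03, 1.26], [-2.2, 2.34], [-1.47, 1.5], [-3.14, 3.14]. Speed limits (rad/s): [2.57, 2.57, 3.14, 3.14, 3.14, 3.14].

### API

Orientations are given as a unit quaternion [x, y, z, w].
In Python, from plant import robot gives the robot as it stands. Calls block until the motion is done:
- robot.goto(position, orientation): joint-space move of the TCP to a pose.
- robot.move_linear(position, speed=150, orientation=None): straight line of the TCP; orientation=None keeps the orientation; speed is the mean speed in mm/s.
- robot.move_joints(angles): joint-space move.
- robot.command_gripper(opening, force=None): finger opening in mm; force is the grip in N (None keeps the last); returns when the fingers have stopped.
- robot.dwell(seconds).
- robot.inverse_kinematics(position, orientation): joint angles nearest the present ones, or None.
- robot.observe(): the state.
- robot.capture(name): name is "scene" or "side" or "wrist"; returns a dict with "img" (480x640x3 uint8, blue, green, red), "range_z" (480x640 float32, mm along the optical axis (not along the pixel's ray), 0 where there is no reading), "fx", "fy", "cx", "cy" (pixels), "rvec" (rotation vector, rad) and "tvec" (3), from world to camera coordinates, as OpenCV has them; the wrist camera has in their place "T_tool_cam" (4x4, takes a point from camera to tool coordinates, whose origin is the TCP and whose axes are the flange's). Camera axes: x right, y down, z forward; pixel columns grow to the right and rows downward; lengths in mm; the calibration is good to about 2 mm. The wrist camera is an equidistant fisheye: a pixel r from the principal point sees the ray r / f radians off the axis. A picture is of the moment at which its call begins: read the wrist's pose just before it.
A pose or a line that the arm cannot do raises robot.Unreachable and nothing moves.
- robot.hand_in(): hands the job in; it is judged then, once.
Trained networks look in a picture, given as the dict that the camera call returned (one of the last four; its "shot" number tells which), for a name from the list of things; names that differ only in an ending like _2 or _b are one class to them, and where a whole thing is asked for, a point or a joint stands for the part that bears it (a point fixed in the world has none). Each returns a list of dicts, best first, with "conf" (0 to 1); they miss things now and then, are a little off and sometimes report something else, mostly with a low value. They report only what shows in the picture. A call takes as long as a camera call.
- robot.boxes_of(label, picture): "extent" ([left, top, right, bottom] in pixels, round what is visible of it).
- robot.cut_out(label, picture): "mask" (480x640 bool, what is visible of it) and "extent" ([left, top, right, bottom] in pixels, round what is visible of it).
The state is a dict: "time_s": time; "joint_pos": joint angles; "dq": joint speeds; "joint_torque": joint torques, N m; "ee_pos": TCP position; "ee_rot": TCP orientation; "force": force on the tool from outside, world axes, zero at the start; "moment": the same for the moment, N m; "width": finger opening in mm; "finger_force": force on a finger pad.
Only numpy, scipy, OpenCV 4.12 (cv2) and the standard library are available. Lean on these libraries where they do the work, as an engineer would, in place of code of your own. Each camera call takes 0.05 s, during which the arm holds its last target. There are 200 camera calls.

### The job

Two identical fruit dishes with arch handles stand on the breakfast table, one orange in each: lift each dish by its handle a few centimetres clear of the table to feel which is heavier (that orange is the juicier), and set the lighter one back down where it stood. Offer the heavier dish to the guest at the far side: hold it over the plate in the middle of the placemat, its foot about 10 cm above the table, turned a quarter turn so that the arch runs along the placemat's long side and leaves the orange open to the guest. The program finishes while still holding it there, level and still, with the orange in the middle; on the way keep both dishes level so that the oranges stay in the middle, do not drop a dish, and leave everything else on the table where it is.

Things in the scene. Friction and masses are not known exactly. Their poses are not given: they have to be found in the camera images.
- dish_a: white round fruit dish, identical to the other, loose, 0.36 kg: shallow bowl 164 mm across, 36 mm high (inside a sphere of 160 mm radius, lowest point 13 mm above the underside), foot ring 94 mm across. A rigid steel arch rises from the rim at both ends of its x axis. Origin: centre of the underside, z up. At the start its x axis is within 0.4 rad of the world's x.
- grip_a (a point): middle of the wooden grip on top of dish_a's arch, straight above the dish's centre, 140 mm above its underside. The grip is a bar 70 mm long (along the dish's x), 14 mm wide (along its y) and 14 mm high; axes as the dish.
- orange_p: orange, a loose ball 78 mm across resting in the middle of one of the dishes; its top is 91 mm above the dish's underside. Origin: its centre (its axes mean nothing). The oranges look alike, but one is juicy and one dry: they differ by 90 to 165 g. Which is in which dish varies.
- dish_b: white round fruit dish, identical to the other, loose, 0.36 kg: shallow bowl 164 mm across, 36 mm high (inside a sphere of 160 mm radius, lowest point 13 mm above the underside), foot ring 94 mm across. A rigid steel arch rises from the rim at both ends of its x axis. Origin: centre of the underside, z up. At the start its x axis is within 0.4 rad of the world's x.
- grip_b (a point): middle of the wooden grip on top of dish_b's arch, straight above the dish's centre, 140 mm above its underside. The grip is a bar 70 mm long (along the dish's x), 14 mm wide (along its y) and 14 mm high; axes as the dish.
- orange_q: orange, a loose ball 78 mm across resting in the middle of one of the dishes; its top is 91 mm above the dish's underside. Origin: its centre (its axes mean nothing). The oranges look alike, but one is juicy and one dry: they differ by 90 to 165 g. Which is in which dish varies.
- placemat: flat grey placemat fixed to the table at the guest's place, 390 mm (its y axis, the long side) by 300 mm (its x axis), 4 mm thick. Origin: centre of its underside, on the table; its +x points to the guest, who sits at the far side of the table. The empty plate stands in its middle.
- plate: bystander, leave it where it is: round white plate, 200 mm across, 18 mm high, in the middle of the placemat. Origin: centre of the underside.
- spoon: bystander, leave it where it is: steel spoon 150 mm long lying on the placemat to the left of the plate, seen from the robot. Origin: on its underside.
- mug: bystander, leave it where it is: blue mug 82 mm across, 92 mm high. Origin: centre of the underside.
- jam: bystander, leave it where it is: jam jar 66 mm across, 95 mm high. Origin: centre of the underside.
- pepper_mill: bystander, leave it where it is: wooden pepper mill 54 mm across, 173 mm high. Origin: centre of the underside.
- egg_cup: bystander, leave it where it is: white egg cup with an egg, 52 mm across, 88 mm high. Origin: centre of the underside.

How it is judged (in metres and radians):
On the way, in this order (a step that is already met when the one before it is completed fails the run):
1. the lighter dish (orange pressing on it with under 1.8 N) is lifted clear of the table by the fingers, foot more than 12 mm up (((height (world z) of dish_a above 0.012 m and contact force between the fingers and dish_a above 1 N and ((contact force between orange_p and dish_a between 0.6 and 1.8 N and horizontal distance between orange_p and dish_a below 0.035 m) or (contact force between orange_q and dish_a between 0.6 and 1.8 N and horizontal distance between orange_q and dish_a below 0.035 m))) or (height (world z) of dish_b above 0.012 m and contact force between the fingers and dish_b above 1 N and ((contact force between orange_p and dish_b between 0.6 and 1.8 N and horizontal distance between orange_p and dish_b below 0.035 m) or (contact force between orange_q and dish_b between 0.6 and 1.8 N and horizontal distance between orange_q and dish_b below 0.035 m))))), for 0.25 s.
2. the lighter dish stands on the table again, let go, its orange in the middle (((height (world z) of dish_a below 0.005 m and angle between dish_a's own z axis and vertical below 0.05 rad and contact force between the fingers and dish_a below 0.1 N and ((contact force between orange_p and dish_a between 0.6 and 1.8 N and horizontal distance between orange_p and dish_a below 0.02 m) or (contact force between orange_q and dish_a between 0.6 and 1.8 N and horizontal distance between orange_q and dish_a below 0.02 m))) or (height (world z) of dish_b below 0.005 m and angle between dish_b's own z axis and vertical below 0.05 rad and contact force between the fingers and dish_b below 0.1 N and ((contact force between orange_p and dish_b between 0.6 and 1.8 N and horizontal distance between orange_p and dish_b below 0.02 m) or (contact force between orange_q and dish_b between 0.6 and 1.8 N and horizontal distance between orange_q and dish_b below 0.02 m))))), for 0.2 s.
At the end, for the whole second after the job is handed in: Heavier dish held by fingers, within 50 mm of mat centre, foot 60-150 mm up, level to 0.09 rad, arch along mat's long side to 0.17 rad, still, orange within 15 mm of middle; lighter one set down, let go, within 50 mm of its start, orange within 15 mm of middle; other things moved under 30 mm (((height (world z) of dish_a between 0.06 and 0.15 m and horizontal distance between dish_a and placemat below 0.05 m and angle between dish_a's own z axis and vertical below 0.09 rad and angle between the x axis of dish_a and the y axis of placemat, either way round below 0.17 rad and ((contact force between orange_p and dish_a above 1.8 N and horizontal distance between orange_p and dish_a below 0.015 m) or (contact force between orange_q and dish_a above 1.8 N and horizontal distance between orange_q and dish_a below 0.015 m)) and linear speed of dish_a below 0.03 m/s and angular speed of dish_a below 0.15 rad/s and contact force between the fingers and dish_a above 2 N and height (world z) of dish_b below 0.005 m and angle between dish_b's own z axis and vertical below 0.05 rad and distance of dish_b from where it was at the start of the episode below 0.05 m and contact force between the fingers and dish_b below 0.1 N and ((contact force between orange_p and dish_b between 0.6 and 1.8 N and horizontal distance between orange_p and dish_b below 0.015 m) or (contact force between orange_q and dish_b between 0.6 and 1.8 N and horizontal distance between orange_q and dish_b below 0.015 m))) or (height (world z) of dish_b between 0.06 and 0.15 m and horizontal distance between dish_b and placemat below 0.05 m and angle between dish_b's own z axis and vertical below 0.09 rad and angle between the x axis of dish_b and the y axis of placemat, either way round below 0.17 rad and ((contact force between orange_p and dish_b above 1.8 N and horizontal distance between orange_p and dish_b below 0.015 m) or (contact force between orange_q and dish_b above 1.8 N and horizontal distance between orange_q and dish_b below 0.015 m)) and linear speed of dish_b below 0.03 m/s and angular speed of dish_b below 0.15 rad/s and contact force between the fingers and dish_b above 2 N and height (world z) of dish_a below 0.005 m and angle between dish_a's own z axis and vertical below 0.05 rad and distance of dish_a from where it was at the start of the episode below 0.05 m and contact force between the fingers and dish_a below 0.1 N and ((contact force between orange_p and dish_a between 0.6 and 1.8 N and horizontal distance between orange_p and dish_a below 0.015 m) or (contact force between orange_q and dish_a between 0.6 and 1.8 N and horizontal distance between orange_q and dish_a below 0.015 m)))) and distance of each of plate, spoon, mug, jam, pepper_mill, egg_cup from where it was at the start of the episode below 0.03 m); the arm keeps its last pose, push and grip.
It fails at once if an orange rolls out of the middle of its dish (more than 35 mm off the middle of both dishes) ((horizontal distance between orange_p and dish_a above 0.035 m and horizontal distance between orange_p and dish_b above 0.035 m) or (horizontal distance between orange_q and dish_a above 0.035 m and horizontal distance between orange_q and dish_b above 0.035 m)).
It fails at once if a dish is tipped by more than 0.2 rad (angle between any of dish_a, dish_b's own z axis and vertical above 0.2 rad).
It fails at once if a dish is dropped: free of the fingers with its foot more than 15 mm up ((height (world z) of dish_a above 0.015 m and contact force between the fingers and dish_a below 0.05 N) or (height (world z) of dish_b above 0.015 m and contact force between the fingers and dish_b below 0.05 N)).
It fails at once if something else on the table is shifted by more than 30 mm (distance of any of plate, spoon, mug, jam, pepper_mill, egg_cup from where it was at the start of the episode above 0.03 m).
It also fails if it takes over 72 s, if anything falls off the work surface, if the arm or the gripper's body presses on something with over 40 N, if the wrist force passes 120 N, or if a joint passes its speed limit or range.

## Working session

There is one attempt and no reset: what is moved stays moved. The work goes in short steps, each a Python script; the robot and the scene stay as the last script left them, time stands still between calls to the robot, and variables do not carry over. Pictures are saved under pics/ and viewed, at most 10 in all, crops included, and the job is handed in when it is done.

```bash
ls; mkdir -p pics; python3 - <<'E'
from plant import robot
import cv2,numpy as np
s=robot.observe(); print(s)
for n in ("scene","side"):
    p=robot.capture(n); cv2.imwrite(f"pics/{n}0.png",p["img"]); print(n,p["fx"],p["cx"],p["cy"],p["rvec"],p["tvec"],(p["range_z"]>0).mean())
    R=cv2.Rodrigues(np.array(p["rvec"],float))[0]
    for l in ("dish_a","grip_a","orange_p","placemat","plate","mug","jam","pepper_mill","egg_cup","spoon"):
        for d in robot.cut_out(l,p)[:3]:
            v,u=np.nonzero(d["mask"]&(p["range_z"]>0)); z=p["range_z"][v,u]
            if len(z)==0: continue
            c=np.c_[(u-p["cx"])/p["fx"]*z,(v-p["cy"])/p["fy"]*z,z]; w=(c-np.array(p["tvec"]).ravel())@R
            print(l,round(d["conf"],2),np.round(d["extent"]),len(z),"med",np.median(w,0).round(),"lo",np.percentile(w,2,axis=0).round(),"hi",np.percentile(w,98,axis=0).round())
E
```

```text
pics
plant.py
{'time_s': 0.0, 'joint_pos': array([-1.26060200e+00,  3.13957594e-01,  4.49469734e-02,  1.30358143e+00,
       -9.76195207e-06,  1.43120934e+00]), 'dq': array([ 0.00030531, -0.00135672, -0.00049049, -0.00057178, -0.00044921,
        0.00061408]), 'joint_torque': array([-1.24599523e-03, -4.80614913e+01,  2.98538929e+01,  1.90518686e-02,
       -4.01173875e-04,  6.62350431e-06]), 'ee_pos': array([ 249.82739614, -517.31495911,  230.42012811]), 'ee_rot': array([ 9.74818102e-01,  2.22999689e-01, -8.13612940e-05, -8.94181321e-04]), 'force': array([ 0.20398726, -0.15406572, -0.45955864]), 'moment': array([ 0.03299561, -0.03996986, -0.02255354]), 'finger_force': 0.0, 'width': 85.20887099980251}
scene 558.272924743026 314.30731476857886 243.4349839646025 [ 1.5931374   1.75626976 -0.90248695] [  52.92832572 -220.39908597 1705.32557435] 0.99578125
dish_a 0.61 [413. 217. 488. 291.] 2142 med [493. 302.  31.] lo [404. 231.  14.] hi [559. 379. 149.]
grip_a 0.79 [158. 194. 227. 263.] 1709 med [ 443. -291.   31.] lo [ 352. -380.    3.] hi [ 509. -229.  148.]
grip_a 0.77 [412. 212. 484. 
[... 2439 characters left out ...]
3. 192.] 358 med [ 688. -335.   49.] lo [ 669. -356.    0.] hi [ 712. -323.   86.]
jam 0.96 [363. 220. 392. 265.] 894 med [366. -73.  68.] lo [ 337. -116.    6.] hi [395. -60.  98.]
pepper_mill 0.8 [208. 370. 241. 430.] 1344 med [659. 410.  96.] lo [639. 385.   6.] hi [686. 421. 168.]
egg_cup 0.95 [255. 165. 275. 195.] 381 med [ 687. -336.   50.] lo [ 668. -358.    0.] hi [ 711. -324.   87.]
spoon 0.75 [343. 175. 367. 204.] 563 med [ 427. -281.   70.] lo [ 392. -314.   33.] hi [ 461. -263.   91.]
spoon 0.7 [227. 300. 290. 316.] 577 med [666. 123.  15.] lo [576.  98.   4.] hi [716. 142.  26.]
spoon 0.31 [237. 238. 314. 291.] 3425 med [620. -27.  14.] lo [ 530. -113.    5.] hi [708.  66.  23.]
```

```bash
cat > h.py <<'E'
from plant import robot
import cv2,numpy as np
from scipy.spatial.transform import Rotation as Rot
def cloud(p):
    R=cv2.Rodrigues(np.array(p["rvec"],float))[0]
    v,u=np.mgrid[:480,:640]; z=p["range_z"].astype(float)
    c=np.stack([(u-p["cx"])/p["fx"]*z,(v-p["cy"])/p["fy"]*z,z],-1)
    w=(c-np.array(p["tvec"]).ravel())@R; w[z<=0]=np.nan; return w
def q(yaw): # tool down, tool y at angle yaw+90 (fingers close across bar at angle yaw)
    return (Rot.from_euler('z',yaw)*Rot.from_euler('x',np.pi)).as_quat()
E
python3 - <<'E'
from h import *
A=[]
for n in ("scene","side"):
    p=robot.capture(n); w=cloud(p); W=w.reshape(-1,3)
    for c in ((480,306),(428,-302)):
        m=(np.hypot(W[:,0]-c[0],W[:,1]-c[1])<85)
        for lo,hi in ((128,160),(100,128)):
            s=W[m&(W[:,2]>lo)&(W[:,2]<hi)]
            if len(s)<5: continue
            mu=s.mean(0); e,V=np.linalg.eigh(np.cov(s[:,:2].T)); d=V[:,1]
            t=(s[:,:2]-mu[:2])@d
            print(n,c,lo,len(s),mu.round(1),"mid",(mu[:2]+d*(np.percentile(t,2)+np.percentile(t,98))/2).round(1),"len",np.ptp(t).round(),"z",np.percentile(s[:,2],[5,50,95]).round(),"yaw",round(np.arctan(d[1]/d[0]),3),"sig",np.sqrt(e).round(1))
        # rim
        s=W[m&(W[:,2]>30)&(W[:,2]<42)]
        if len(s)>20: 
            r=cv2.minEnclosingCircle(s[:,:2].astype(np.float32)); print(" rim",len(s),np.round(r[0],1),round(r[1],1))
    d=robot.cut_out("placemat",p)[0]; mk=d["mask"]
    s=w[mk]; s=s[np.isfinite(s[:,0])&(abs(s[:,2]-4)<8)]
    # drop stragglers
    r=cv2.minAreaRect(s[(s[:,0]>470)][:,:2].astype(np.float32)); print("mat",r)
    d=robot.cut_out("plate",p)[0]; s=w[d["mask"]]; s=s[np.isfinite(s[:,0])]; r=cv2.minEnclosingCircle(s[:,:2].astype(np.float32)); print("plate",r)
im=np.hstack([cv2.resize(cv2.imread(f"pics/{n}0.png")[140:440,90:560],(400,255)) for n in("scene","side")])
cv2.imwrite("pics/both.png",im)
E
```

```text
scene (480, 306) 128 241 [489.6 305.1 143.6] mid [482.5 302.9] len 118.0 z [132. 145. 150.] yaw 0.296 sig [ 3.9 28.5]
scene (480, 306) 100 87 [509.6 311.7 114.3] mid [482.8 304.1] len 152.0 z [102. 114. 127.] yaw 0.279 sig [ 2.3 60.1]
 rim 793 [480.8 304.6] 84.0
scene (428, -302) 128 159 [ 443.5 -298.4  144.1] mid [ 439.8 -299.3] len 103.0 z [132. 146. 150.] yaw 0.251 sig [ 3.9 26.5]
scene (428, -302) 100 52 [ 482.6 -288.2  114.1] mid [ 430.2 -301.4] len 155.0 z [101. 114. 127.] yaw 0.246 sig [ 2.3 37.8]
 rim 629 [ 429.5 -302.9] 83.7
mat ((621.9376220703125, -23.405502319335938), (394.6890563964844, 313.0826416015625), 84.91539001464844)
plate ((616.8400268554688, -16.97968292236328), 105.37026977539062)
side (480, 306) 128 393 [478.1 307.1 142.1] mid [477.3 306.9] len 117.0 z [131. 144. 148.] yaw 0.273 sig [ 3.9 28.7]
side (480, 306) 100 92 [484.  308.5 115.3] mid [477.5 306.7] len 153.0 z [101. 117. 126.] yaw 0.273 sig [ 2.  66.1]
 rim 761 [479.2 305.4] 84.0
side (428, -302) 128 199 [ 427.3 -300.   141. ] mid [ 425.6 -300.5] len 113.0 z [131. 142. 148.] yaw 0.256 sig [ 4.3 28.3]
side (428, -302) 100 63 [ 433.3 -299.7  115. ] mid [ 426.3 -301.5] len 152.0 z [101. 116. 127.] yaw 0.248 sig [ 3.  65.2]
 rim 386 [ 427.4 -301.5] 84.5
mat ((624.5083618164062, -22.034805297851562), (398.5356750488281, 301.6091003417969), 84.23939514160156)
plate ((620.5462646484375, -22.99738121032715), 101.39086151123047)
```

View pics/scene0.png

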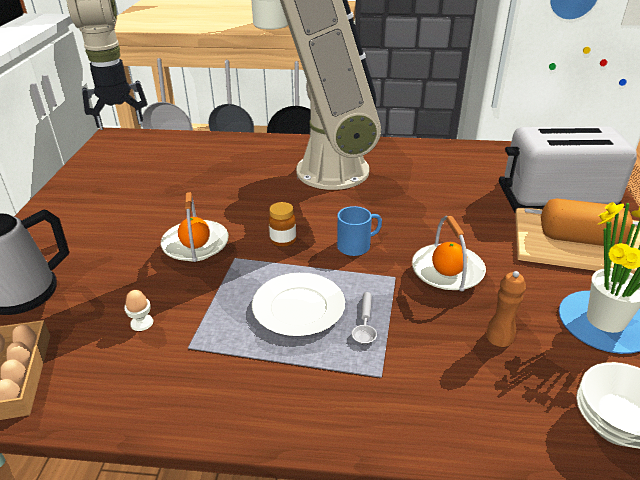

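View pics/side0.png

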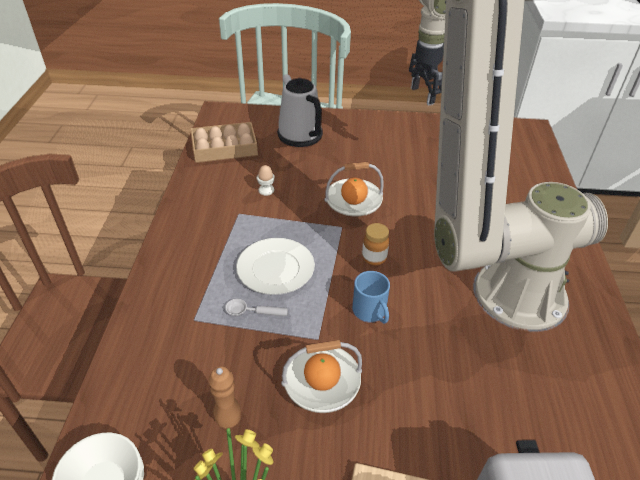

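The scene view shows the dishes at pixels (195,240) and (448,266), and the plate on its mat at (298,303). The side view shows the same dishes at (355,195) and (322,378). Both views agree to about 2 mm, so next I check the IK and take a refining wrist view above the right dish.

```bash
cat >> h.py <<'E'
def wcloud():
    s=robot.observe(); p=robot.capture("wrist")
    v,u=np.mgrid[:480,:640]; z=p["range_z"].astype(float)
    x=(u-p["cx"])/p["fx"]; y=(v-p["cy"])/p["fy"]; th=np.hypot(x,y)
    k=np.tan(th)/np.maximum(th,1e-9); k[th>1.4]=np.nan
    c=np.stack([x*k*z,y*k*z,z],-1); T=p["T_tool_cam"]
    w=(c@T[:3,:3].T+T[:3,3])@Rot.from_quat(s["ee_rot"]).as_matrix().T+s["ee_pos"]; w[z<=0]=np.nan
    return p,w
def gripfit(w,c):
    W=w.reshape(-1,3); m=(np.hypot(W[:,0]-c[0],W[:,1]-c[1])<60)&(W[:,2]>128)&(W[:,2]<160); s=W[m]
    mu=s.mean(0); e,V=np.linalg.eigh(np.cov(s[:,:2].T)); d=V[:,1]; t=(s[:,:2]-mu[:2])@d
    print("grip",len(s),mu.round(1),"len",np.ptp(t).round(),"z",np.percentile(s[:,2],[5,50,95]).round(),"yaw",np.arctan(d[1]/d[0]).round(3),"sig",np.sqrt(e).round(1))
    m=(np.hypot(W[:,0]-c[0],W[:,1]-c[1])<92)&(W[:,2]>28)&(W[:,2]<42); s=W[m]
    if len(s)>20: r=cv2.minEnclosingCircle(s[:,:2].astype(np.float32)); print("rim",len(s),np.round(r,1) if 0 else (np.round(r[0],1),round(r[1],1)))
DA=np.array([480,305.]); DB=np.array([428.5,-302.]); YA,YB,YM=.275,.25,1.478; MAT=np.array([622,-22.])
E
python3 - <<'E'
from h import *
for k in (0,np.pi):
  for n,xy,y in (("A",DA,YA),("B",DB,YB),("M",MAT,YM)):
    for z in (121,260 if n!="M" else 225):
      j=robot.inverse_kinematics([*xy,z],q(y+k)); print(k,n,z,None if j is None else np.round(j,2))
robot.goto([*DB,270],q(YB+(0 if robot.inverse_kinematics([*DB,270],q(YB)) is not None else np.pi)))
print(robot.observe()["time_s"],robot.observe()["joint_pos"].round(2))
p,w=wcloud(); cv2.imwrite("pics/w1.png",p["img"]); gripfit(w,DB)
E
```

```text
0 A 121 [ 0.42  0.36 -0.17  1.05  0.   -2.99]
0 A 260 [ 0.42  0.3   0.09  1.37  0.   -2.99]
0 B 121 [-0.77  0.28 -0.28  1.01  0.    2.12]
0 B 260 [-0.77  0.21 -0.02  1.34  0.    2.12]
0 M 121 [-0.16  0.45 -0.02  1.1   0.    1.5 ]
0 M 225 [-0.16  0.41  0.17  1.33  0.    1.5 ]
3.141592653589793 A 121 [ 0.42  0.36 -0.17  1.05  0.    0.15]
3.141592653589793 A 260 [0.42 0.3  0.09 1.37 0.   0.15]
3.141592653589793 B 121 [-0.77  0.28 -0.28  1.01  0.   -1.02]
3.141592653589793 B 260 [-0.77  0.21 -0.02  1.34  0.   -1.02]
3.141592653589793 M 121 [-0.16  0.45 -0.02  1.1   0.   -1.64]
3.141592653589793 M 225 [-0.16  0.41  0.17  1.33  0.   -1.64]
2.4917 [-0.77  0.21 -0.    1.36 -0.    2.12]
grip 2213 [ 432.9 -303.7  144.6] len 119.0 z [134. 147. 148.] yaw 0.265 sig [ 3.6 28.6]
rim 6353 (array([ 430.1, -303.5]), 84.9)
```

View pics/w1.png

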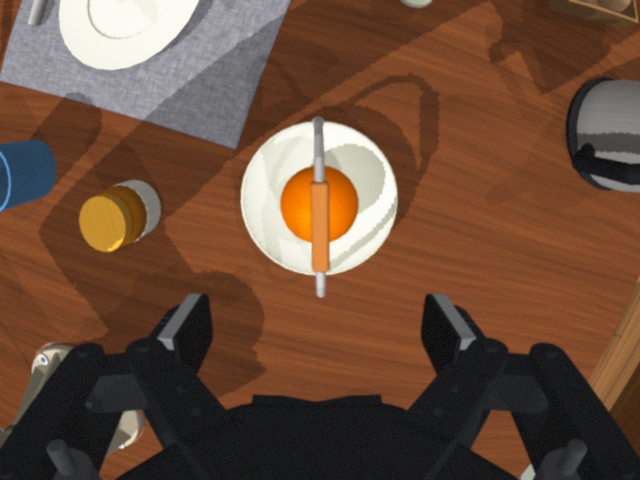

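The wrist view shows the wooden grip running from (320,182) to (320,272), with the orange in the middle of the dish at (320,204). Wrist, scene and side views agree, so I grasp and weigh this dish.

```bash
cat >> h.py <<'E'
def F(n=15):
    a=[]
    for _ in range(n):
        s=robot.observe(); a.append(s["force"]); robot.dwell(.02)
    return np.mean(a,0)
def weigh(xy,yaw,lift=40):
    Q=q(yaw)
    robot.command_gripper(36)
    robot.move_linear([*xy,200],speed=150,orientation=Q)
    robot.move_linear([*xy,122],speed=60); robot.dwell(.2); f0=F()
    robot.command_gripper(0,force=70); s=robot.observe(); print("grip",s["width"],s["finger_force"],s["ee_pos"].round(1),(s["force"]-f0).round(2))
    robot.move_linear([*xy,122+lift],speed=30); robot.dwell(.8); f1=F(30)
    s=robot.observe(); print("df",(f1-f0).round(2),"m",s["moment"].round(2),s["width"],s["finger_force"],"t",s["time_s"])
    return f1-f0
def setdown(xy,z=122.5):
    robot.move_linear([*xy,z+4],speed=30); robot.move_linear([*xy,z],speed=8); robot.dwell(.2)
    print("down",F(5).round(2))
    robot.command_gripper(36); robot.move_linear([*xy,200],speed=80); print("t",robot.observe()["time_s"])
E
python3 - <<'E'
from h import *
weigh(np.array([429.5,-303.6]),.257)
p=robot.capture("side"); cv2.imwrite("pics/s2.png",cv2.resize(p["img"][120:260,270:450],None,fx=3,fy=3))
w=cloud(p); gripfit(w[:230],np.array([429.5,-303.6]))
E
```

```text
grip 12.795727197205535 68.87568354606628 [ 429.6 -304.   122.1] [-0.17 -1.51 -0.44]
df [ 0.07 -0.15 -5.  ] m [ 0.02 -0.02  0.03] 12.691984191807423 68.21332097053528 t 8.7
grip 51 [ 426.6 -298.7  130.6] len 79.0 z [128. 129. 135.] yaw 0.144 sig [ 8.2 13. ]
```

View pics/s2.png

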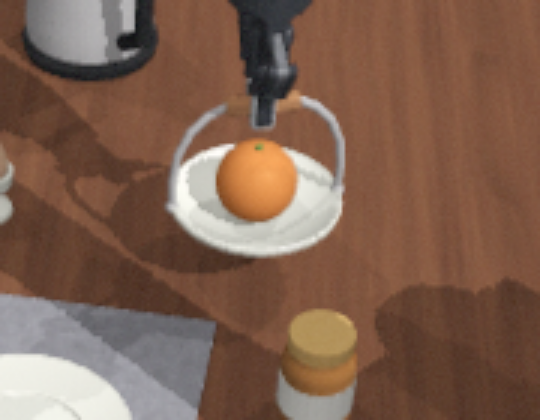

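The lift is clean and level, with the orange centred at crop pixel (257,180). The load is 5.0 N, so the orange weighs about 1.5 N and this is probably the lighter dish. I set it down and weigh the other.

```bash
python3 - <<'E'
from h import *
setdown(np.array([429.5,-303.6]),122)
p,w=wcloud(); gripfit(w,np.array([429.5,-303.6]))
robot.move_linear([429.5,-303.6,280],speed=150)
j=robot.inverse_kinematics([*DA,280],q(YA+np.pi)); print(np.round(j,2))
robot.move_joints(j)
p,w=wcloud(); cv2.imwrite("pics/w3.png",p["img"]); gripfit(w,DA); print(robot.observe()["time_s"])
E
```

```text
down [ 0.14 -0.32 -3.46]
t 12.5083
grip 3698 [ 435.4 -302.5  144.7] len 117.0 z [134. 147. 148.] yaw 0.263 sig [ 3.6 27.8]
rim 8931 (array([ 430.3, -305.3]), 84.3)
[0.42 0.29 0.14 1.41 0.   0.15]
grip 2067 [474.3 301.8 144.9] len 117.0 z [134. 147. 148.] yaw 0.278 sig [ 3.7 28.2]
rim 6162 (array([477. , 303.5]), 84.9)
15.475
```

View pics/w3.png

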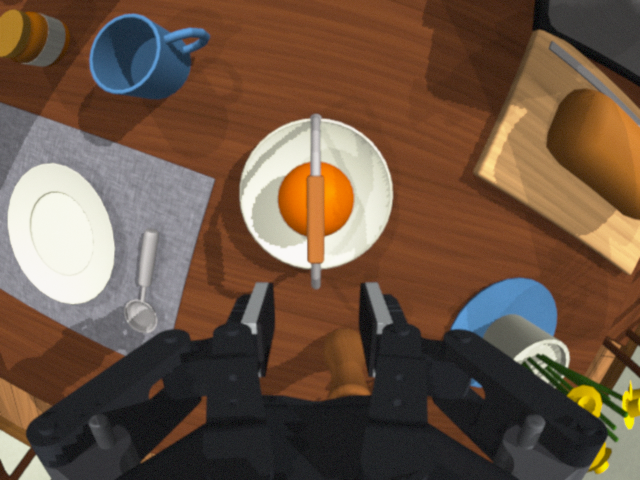

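The right dish is back down with its grip at the same 147 mm height. The wrist view of the left dish shows the grip from (316,177) to (316,262) and the orange at (316,200), centred. I weigh it now.

```bash
python3 - <<'E'
from h import *
weigh(np.array([477.8,303.4]),.276+np.pi)
p=robot.capture("side"); cv2.imwrite("pics/s4.png",cv2.resize(p["img"][120:440,200:460],None,fx=1.8,fy=1.8))
E
```

```text
grip 12.574069114940384 68.92525792121887 [477.9 303.1 122.1] [-0.75 -2.92  1.77]
df [-0.35  0.06 -6.18] m [ 0.01 -0.03 -0.05] 12.638994427376806 68.17842721939087 t 21.3833
```

View pics/s4.png

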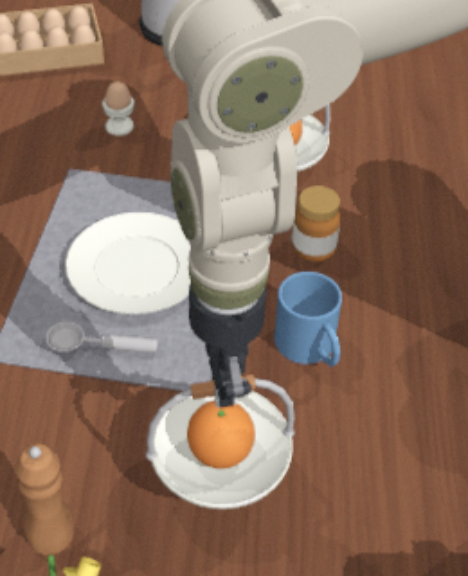

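This dish weighs 6.2 N against 5.0 N, so it is the heavier. It hangs level with the orange centred at (221,433). I carry it to the mat.

```bash
python3 - <<'E'
from h import *
robot.move_linear([477.8,303.4,230],speed=50)
robot.move_linear([*MAT,226],speed=60,orientation=q(YM+np.pi))
robot.dwell(1)
robot.move_linear([*MAT,222],speed=20); robot.dwell(1.5)
s=robot.observe(); print(s["time_s"],s["width"],s["finger_force"],s["ee_pos"].round(1),s["force"].round(1))
ims=[]
for n in ("scene","side"):
    p=robot.capture(n); w=cloud(p); W=w.reshape(-1,3)
    ims.append(p["img"][120:400,130:530])
    for name,c,lo,hi in (("rim",MAT,122,144),("orangeM",MAT,140,195),("rimB",DB,28,42),("orangeB",DB,50,93),("arch",MAT,200,228)):
        m=(np.hypot(W[:,0]-c[0],W[:,1]-c[1])<(92 if name!="orangeM" else 45))&(W[:,2]>lo)&(W[:,2]<hi); S=W[m]
        if len(S)<20: print(n,name,"few",len(S)); continue
        if "orange" in name: # sphere fit
            mm=robot.cut_out("orange_p",p)
            for d in mm[:2]:
                X=w[d["mask"]]; X=X[np.isfinite(X[:,0])]; X=X[np.hypot(*(X[:,:2]-c).T)<60]
                if len(X)<50: continue
                from scipy.optimize import least_squares
                r=least_squares(lambda c0:np.linalg.norm(X-c0,axis=1)-39,[*c,X[:,2].mean()-20],loss="soft_l1").x; print(n,name,r.round(1))
            continue
        if name=="arch":
            e,V=np.linalg.eigh(np.cov(S[:,:2].T)); print(n,"arch yaw",np.arctan2(*V[::-1,1]).round(3),np.sqrt(e).round(1),S.mean(0).round()); continue
        r=cv2.minEnclosingCircle(S[:,:2].astype(np.float32)); print(n,name,len(S),np.round(r[0],1),round(r[1],1))
        A=np.c_[S[:,:2],np.ones(len(S))]
cv2.imwrite("pics/end.png",np.hstack(ims))
E
```

```text
31.875 12.605547897349943 68.161461353302 [622. -22. 222.] [-0.3  0.  -6. ]
scene rim 1770 [622.7 -19.4] 86.2
scene orangeM [621.1 -19.8 153.1]
scene rimB 772 [ 429.5 -301.7] 86.5
scene orangeB [ 426.  -302.9   53.5]
scene arch yaw 1.474 [ 4.  62.4] [626. -20. 217.]
side rim 1254 [618.8 -17.7] 86.7
side orangeM [621.  -20.6 151.2]
side rimB 500 [ 428.1 -302.2] 86.2
side orangeB [ 425.8 -303.6   51.3]
side arch yaw 1.452 [ 4.5 18.5] [626.  41. 217.]
```

View pics/end.png

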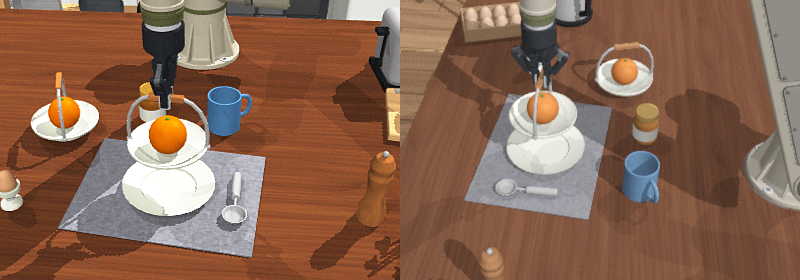

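The heavier dish hangs level above the plate at (168,140), its arch along the mat's long side and the orange in the middle. The lighter dish stands at its place (65,118) with its orange centred, and nothing else has moved.

```bash
python3 -c "
from plant import robot
print(robot.hand_in())"
```

```text
the job is handed in; nothing more can be done
None
```

Job handed in, with no verdict returned: the heavier dish (left, about 6.2 N against 5.0 N) is held level about 10 cm above the table over the plate, arch along the mat's long side and its orange centred; the lighter dish is back where it stood.

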